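# Unhook the throat insert from its barbed hanger

## Robot

A 7-joint arm with a two-finger parallel gripper is mounted at the origin on a cart in front of the work surface, level with it; the furniture and walls round the work are solid. World frame = base frame: x ahead of the robot, y to its left, z up, the work surface at z = 0. Lengths are in m, angles in rad, forces in N, time in s.
With the tool pointing down it reaches from about 0.4 to 0.75 m from the base axis. Payload 19.5 kg.
Tool frame: the origin (TCP) lies at the very end of the fingers, on their centre line; the grasp point (between the pads) lies 19 mm behind it; z points along the fingers, y is the line along which they close (so a half turn about z gives the same grasp; the last joint's range is limited). The gripper opens to 85 mm and grips with 20 to 120 N. Pads are 22 mm wide; open, the fingers measure 114 mm over their backs; the gripper's body (76 mm by 85 mm) begins 54 mm behind the grasp point. The pads swing forward as they close: fully open they stand 13 mm farther back than shut.
Start: joints at [-1.194, 0.707, -0.028, 1.485, 0.022, 0.951, -0.075], TCP at [0.234, 0.525, 0.231] pointing down, gripper open.
Joint ranges: [-2.71, 2.71], [-0.32, 2.16], [-1.57, 1.52], [0, 2.45], [-1.46, 4.6], [0, 2.02], [-2.83, 2.83]. Speed limits (rad/s): [1.89, 1.89, 2.57, 2.57, 3.01, 3.01, 3.01].

## Interface

Orientations are given as a unit quaternion [x, y, z, w].
In Python, from rig import r gives the robot as it stands.
- The arm moves only by the shell command python3 -m crank 'ROWS' [OPENING]. ROWS is a JSON object whose key "moves" holds a list of rows, 1 to 8 of them, each of 6 numbers: dx, dy, dz in fractions of the full range, 1 being 30 cm, then a rotation vector rx, ry, rz in fractions of the full range, 1 being pi rad; each row shifts and turns the commanded pose from where the row before left it, along the tool's axes as they then stand; what a row does not reach is not made up. A row lasts 1/12 s, in which the tool goes at most 0.0417 m and 0.125 rad, less where a joint would pass 70% of its speed; a pose out of reach is approached as far as the arm can. OPENING is the opening from 0.0 (shut) to 1.0 (fully open), set as the command begins (- or left out keeps the last). The fingers move at their own pace and stop on an object; the grip force is fixed at half the most. Time passes only in rows, so rows that do not move let the fingers close. It prints the time, the measured TCP pose, the force, the opening and the grip force at its end. No shift or turn number may pass 1 either way. Input that does not fit is refused with a message, and nothing moves.
- r.sense(): the state, without advancing time (a new reading comes with each control period).
- r.get_image(name): name is "scene" or "side" or "wrist"; returns (picture, depth): 420x560x3 uint8, red, green, blue; 420x560 float32, m along the optical axis (not along the pixel's ray), 0 where there is no reading.
- r.camera_info(name): a dict with "intrinsics" (3x3 intrinsics, pixels), "xyz" and "rotation" of the camera in the world. Camera axes: x right, y up, looking along -z (the intrinsics and any distortion apply to the point x, -y, -z); pixel columns grow to the right and rows downward; lengths in m; the calibration is good to about 2 mm. A picture is of the moment at which its call begins: read the wrist's pose just before it. camera_info takes no time and is no camera call; for the wrist camera it gives the pose at the moment of the call.
- r.hand_in(): hands the job in; it is judged then, once.
The state is a dict: "time_s": time; "joint_positions": joint angles; "dq": joint speeds; "effort": joint torques, N m; "eef_pos": TCP position; "orientation": TCP orientation; "wrist_force": force on the tool from outside, world axes, zero at the start; "wrist_torque": the same for the moment, N m; "width": opening from 0.0 (shut) to 1.0 (fully open); "grip_force": force on a finger pad.
Only numpy, scipy, OpenCV 4.12 (cv2) and the standard library are available. Lean on these libraries where they do the work, as an engineer would, in place of code of your own. Each camera call takes 0.05 s, during which the arm holds its last target. There are 200 camera calls.

## Task

Take the red throat insert off its barbed hanger hook (raise it, tilt it to follow the sloping hook end and ease its eye back over the barb, feeling your way and never pressing it against the hook harder than 8 N) and stand it upright in the groove of the wooden rack, centred along the rack and fully down, then let go. Leave the tape measure, the star knob and the grease tin where they are.

Things in the scene. Friction and masses are not known exactly. Their poses are not given: they have to be found in the camera images.
- throat_insert: Red flat saw-table insert, loose, 220 (its x) x 6 (y) x 90 mm (z), 0.19 to 0.29 kg. Origin: middle of its bottom edge; z runs up the plate, x along it. It hangs upright from the hook bar by its eye. At the start its x points away from the robot (within 0.3 rad), so its -x end is the near one. Taken by one end it hangs heavy: grip firmly (100 N).
- insert_eye (a point): Centre of the insert's rectangular eye: 26 mm wide (x), 32 mm high (z), 64 mm above the insert's origin; a strip 10 mm high lies above it. Axes as the insert's.
- grip (a point): A place to grip the insert from above, across its 6 mm thickness: near end, 92 mm from the middle (-x), 12 mm below the top edge. Axes as the insert's.
- hook_stand: Fixed hook stand. Dark foot 110 x 110 x 12 mm, grey post 30 x 24 mm, 179 mm high. Origin on the table under the post. The hook runs out along the stand's -y: a level bar, then a sloping barbed head that bars the way. The insert hangs on the bar 38 to 50 mm from the post's axis. The hook feels rigid and does not move under the permitted force.
- hook_bar (a point): Top face of the level steel bar, 10 wide, 12 mm high (top at z = 160 mm), which runs along -y to 78 mm from the post's axis. Point 44 mm from that axis. Axes as the stand's.
- hook_root (a point): NOMINAL start of the head's arm, on its centre line, 77 mm out, z 154 mm. The arm, 10 wide and 8 mm thick, slopes outward (-y) and up at 30 degrees, 58 mm long. The head is screwed on at a height that is NOT measured: it sits up to 9 mm straight above or below nominal, differently each time. Find it by touch: the arm's underside stops the eye's lower edge. Axes as the stand's.
- barb (a point): NOMINAL rear top edge of the barb (real: up to 9 mm higher or lower). The arm's end turns up square to the slope at 51 to 58 mm; the barb runs from its top straight back to 34 mm, its top 29.5 mm above the arm's underside, its rear face square to the slope. The 32 mm eye passes only tilted some 30 degrees (top to the post), its lower edge within 2.5 mm of the arm's underside.
- hook_tip (a point): NOMINAL end of the arm's centre line, 58 mm along the slope (real one up to 9 mm higher or lower). The eye is off when it is past this.
- rack: The fixed wooden rack: 150 (its x) x 80 x 45 mm high, origin at the middle of its underside. A groove 10 mm wide runs along its x through the middle, open at both ends and at the top, floor at z = 15 mm, 30 mm deep. Either way round is right for the insert.
- tape_measure: Yellow tape measure, 62 x 82 x 36 mm, loose bystander; origin under its middle.
- star_knob: Black star knob with its stud up, 48 x 46 x 62 mm, loose bystander; origin under its middle.
- grease_tin: Blue round tin, 69 mm wide, 47 mm high, loose bystander; origin under its middle.
Mind the look-alikes: they are no part of the job. There is more than one size of the rack; the one meant has the size given above.

How it is judged:
By the outcome, as a careful person would: the job done as asked, in the order asked, and still so for the second after the job is handed in, with the robot touching nothing.
It also fails if it takes over 64 s, if anything falls off the work surface, if the arm or the gripper's body presses on something with over 40 N, if the wrist force passes 120 N, or if a joint passes its speed limit or range.

## Working session

There is one attempt and no reset: what is moved stays moved. The work goes in short steps, Python scripts to look and compute and a shell command to move; the robot and the scene stay as the last step left them, time stands still between calls to the robot, and variables do not carry over. Pictures are saved under pics/ and viewed, at most 10 in all, crops included, and the job is handed in when it is done.

```bash
ls; mkdir -p pics; python3 - <<'E'
from rig import r
import cv2,numpy as np
for n in ("scene","side"):
    p,d=r.get_image(n); cv2.imwrite(f"pics/{n}0.png",p[:,:,::-1]); np.save(f"pics/{n}0.npy",d)
    c=r.camera_info(n); print(n,{k:np.round(v,4).tolist() if not isinstance(v,str) else v for k,v in c.items()})
s=r.sense(); print(s)
E
```

```text
pics
scene {'intrinsics': [[546.5236, 0.0, 277.1763], [0.0, 546.5236, 217.2529], [0.0, 0.0, 1.0]], 'xyz': [-0.4829, -0.5887, 0.6862], 'rotation': [0.4694, -0.2736, -0.4265, 0.7232]}
side {'intrinsics': [[432.2468, 0.0, 276.6991], [0.0, 432.2468, 208.1437], [0.0, 0.0, 1.0]], 'xyz': [1.2715, 0.2382, 1.2309], 'rotation': [0.1652, 0.2337, 0.7739, 0.565]}
{'time_s': 0.1, 'joint_positions': array([-1.19373497,  0.70701628, -0.02760989,  1.48493611,  0.02198602,
        0.95090658, -0.07553658]), 'dq': array([-7.17852246e-04, -3.14714404e-03, -9.42652251e-04, -6.67841363e-04,
        9.85658723e-05,  1.20524111e-03,  5.76423979e-04]), 'effort': array([ 6.36062687e-04, -8.84296203e+01,  1.23580635e+00, -2.36458254e+01,
        1.69691560e-02,  4.95236673e-03, -3.02192439e-05]), 'eef_pos': array([0.23371724, 0.52510524, 0.23089214]), 'orientation': array([ 2.07879126e-01,  9.78154403e-01, -4.73827855e-04, -8.93564139e-05]), 'wrist_force': array([-1.46794386,  1.3789952 , -0.35079964]), 'wrist_torque': array([-0.03266115,  0.01483701,  0.00101209]), 'grip_force': 0.0, 'width': 1.0022480463948744}
```

View pics/scene0.png

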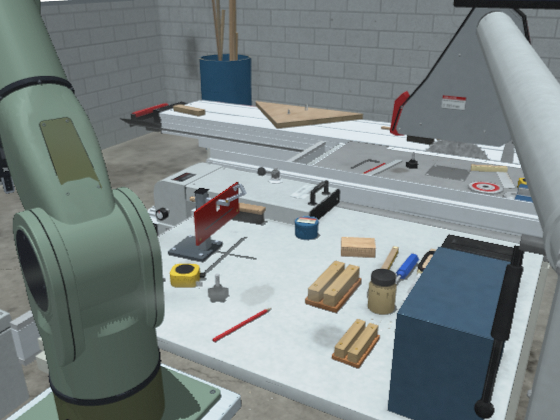

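View pics/side0.png

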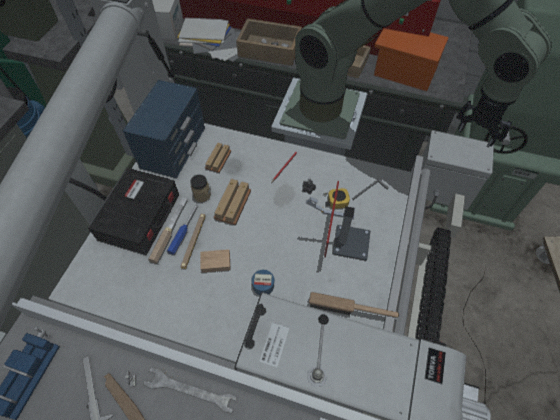

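The scene view shows the insert (red, ~(218,215)) hanging on the stand (foot ~(195,247)), the big rack at (333,285) and a small look-alike at (355,342). The side view shows the insert as a thin red line at ~(331,215), stand foot (351,242), racks at (232,200) and (217,157).

```bash
cat > h.py <<'E'
import numpy as np,cv2
from scipy.spatial.transform import Rotation as R
from rig import r
def cloud(n,d):
    c=r.camera_info(n);K=np.array(c["intrinsics"]);v,u=np.mgrid[:d.shape[0],:d.shape[1]]
    p=np.dstack([(u-K[0,2])/K[0,0]*d,-(v-K[1,2])/K[1,1]*d,-d])
    rot=np.array(c["rotation"]);M=R.from_quat(rot).as_matrix() if rot.size==4 else rot
    return p@M.T+np.array(c["xyz"])
E
python3 - <<'E'
from h import *
for n in ("scene","side"):
    im=cv2.imread(f"pics/{n}0.png");P=cloud(n,np.load(f"pics/{n}0.npy"))
    b,g,rr=[im[:,:,i].astype(int) for i in range(3)]
    X,Y,Z=P[...,0],P[...,1],P[...,2]
    print(n,"table z",np.median(Z[(abs(X-.5)<.1)&(abs(Y)<.1)&(Z<.01)]))
    m=(rr>70)&(g<rr*.5)&(b<rr*.5)&(Z>.03)&(Z<.3)&(X>.3)&(X<.9)&(Y>.1)&(Y<.6)
    Q=P[m]; print("red",m.sum(),np.percentile(Q,[1,50,99],axis=0).round(4).tolist())
    def fit(Q):
        c=np.median(Q,0);w=np.linalg.svd(Q-c,full_matrices=False)[2];return c,w
    c,w=fit(Q); 
    k=abs((Q-c)@w[2])<.006;c,w=fit(Q[k]);print(c.round(4),w.round(3).tolist())
    m=(Z>.035)&(Z<.055)&(X>.3)&(X<.75)&(Y>-.3)&(Y<.15)
    nl,L,st,ce=cv2.connectedComponentsWithStats(m.astype(np.uint8))
    for i in range(1,nl):
        if st[i,4]<60: continue
        q=P[L==i];rc=cv2.minAreaRect((q[:,:2]*1000).astype(np.float32));print("cmp",ce[i].round(),st[i,4],np.round(rc[0],1),np.round(rc[1],1),round(rc[2],1),np.percentile(q[:,2],95).round(4))
    m=(Z>.006)&(Z<.018)&(X>.3)&(X<.75)&(Y>.1)&(Y<.6)
    nl,L,st,ce=cv2.connectedComponentsWithStats(m.astype(np.uint8))
    for i in range(1,nl):
        if st[i,4]<60: continue
        q=P[L==i];rc=cv2.minAreaRect((q[:,:2]*1000).astype(np.float32));print("foot",ce[i].round(),st[i,4],np.round(rc[0],1),np.round(rc[1],1),round(rc[2],1))
    m=(Z>.165)&(Z<.2)&(X>.3)&(X<.8)&(Y>.1)&(Y<.5);q=P[m];print("top",np.median(q,0),m.sum())
im=cv2.imread("pics/scene0.png")[170:320,140:340];a=cv2.resize(im,None,fx=4,fy=4,interpolation=cv2.INTER_CUBIC)
cv2.imwrite("pics/c1.png",a)
im=cv2.imread("pics/side0.png")[140:280,190:390];a=cv2.resize(im,None,fx=4,fy=4,interpolation=cv2.INTER_CUBIC)
cv2.imwrite("pics/c2.png",a)
E
```

```text
scene table z -0.0023037513148035926
red 783 [[0.4582, 0.1591, 0.0841], [0.5494, 0.1702, 0.1427], [0.67, 0.185, 0.1686]]
[0.5495 0.1702 0.1427] [[-0.984, -0.094, 0.151], [0.149, 0.035, 0.988], [-0.099, 0.995, -0.02]]
cmp [326. 277.] 465 [ 535.8 -151.2] [ 30.3 151.7] 89.1 0.0447
cmp [341. 281.] 486 [ 537.7 -188.1] [155.6  30.4] 0.1 0.0449
cmp [376. 295.] 137 [ 512.  -273.2] [53.5 17.4] 63.6 0.0539
foot [194. 248.] 648 [558.3 247.5] [113.3 114.2] 5.8
foot [189. 281.] 183 [403.1 148.6] [46.3 86.5] 49.6
top [0.56614769 0.17475056 0.16920354] 285
side table z -0.0010649562515427924
red 67 [[0.4752, 0.1652, 0.0551], [0.5847, 0.1754, 0.1686], [0.8924, 0.5492, 0.1734]]
[0.5834 0.1754 0.1685] [[0.621, 0.751, -0.222], [-0.783, 0.583, -0.217], [0.033, -0.309, -0.95]]
cmp [226. 198.] 335 [ 541.1 -186.7] [ 29.9 150.1] 89.7 0.0477
cmp [236. 201.] 336 [ 540.6 -149.2] [150.   30.2] 0.1 0.0476
foot [352. 244.] 881 [562.2 250.2] [113.4 109.7] 5.5
top [0.57457417 0.17890638 0.17258031] 297
```

View pics/c1.png

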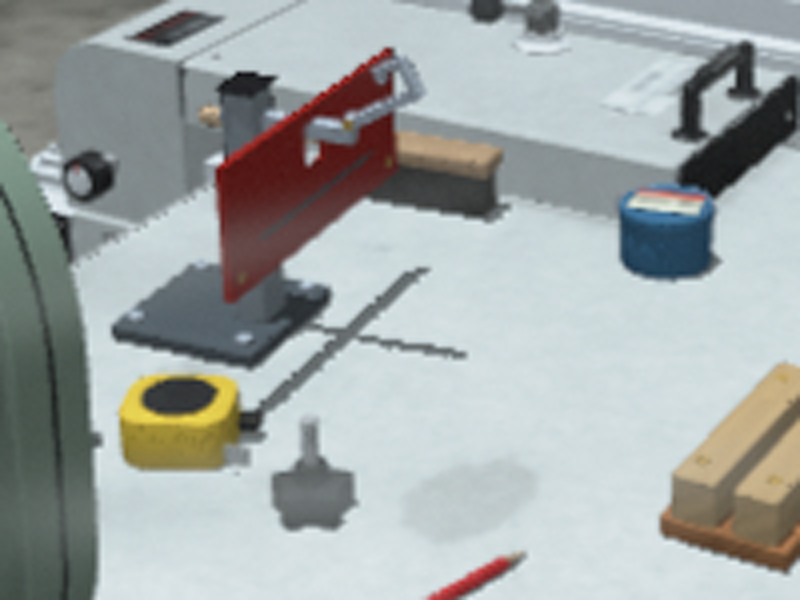

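View pics/c2.png

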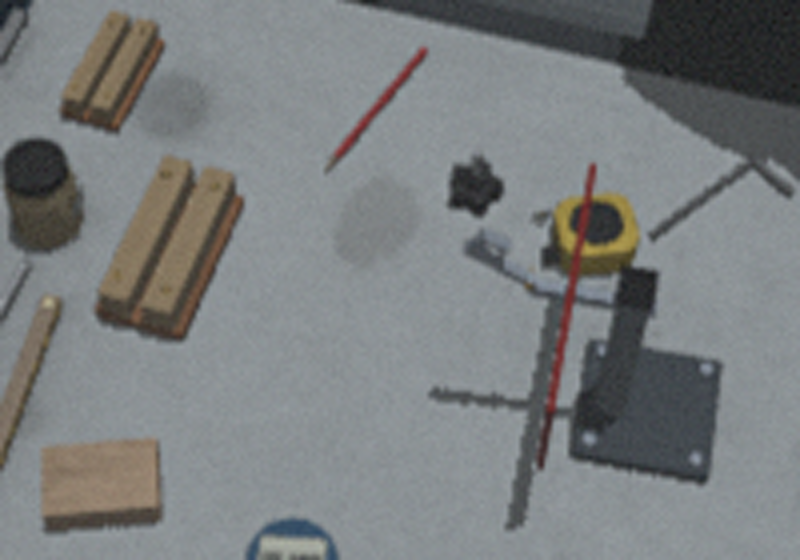

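The 150 mm rack is confirmed at (0.54,−0.168), yaw about 0. Next I measure the stand, plate ends and hook head in the stand frame.

```bash
python3 - <<'E'
from h import *
yaw=.098;ex=np.array([np.cos(yaw),np.sin(yaw)]);ey=np.array([-np.sin(yaw),np.cos(yaw)])
for n in ("scene","side"):
    im=cv2.imread(f"pics/{n}0.png").astype(int);P=cloud(n,np.load(f"pics/{n}0.npy"))
    b,g,rr=im[...,0],im[...,1],im[...,2];Z=P[...,2];a=P[...,:2]@ex;c=P[...,:2]@ey
    near=(P[...,0]>.4)&(P[...,0]<.72)&(P[...,1]>.05)&(P[...,1]<.32)&(Z<.26)
    red=(rr>1.6*g)&(rr>1.6*b)&(rr>50)&near&(Z>.04)
    print(n,"foot ctr",(np.array([.5603,.249])@ex).round(4),(np.array([.5603,.249])@ey).round(4))
    print("red a,c,z pct",[np.percentile(q[red],[0,2,50,98,100]).round(4).tolist() for q in (a,c,Z)],red.sum())
    k=red; A=np.c_[a[k],Z[k],np.ones(k.sum())]
    o=np.abs(c[k]-np.median(c[k]))<.015; s=np.linalg.lstsq(A[o],c[k][o],rcond=None)[0];print("plane c=",s.round(4), "res",np.std(A[o]@s-c[k][o]).round(4))
    post=near&(Z>.03)&~red&(c>.14)&(c<.2)&(abs(a-.578)<.03)
    pt=near&(Z>.170)&(Z<.19)&(c>.14)&(c<.19)&~red
    for nm,q in(("post",post),("ptop",pt)):
        if q.sum(): print(nm,q.sum(),[np.percentile(w[q],[2,50,98]).round(4).tolist() for w in (a,c,Z)])
    hk=near&~red&(Z>.13)&(c<.105)
    for u,v in np.argwhere(hk)[::1 if n=="side" else 4]: 
        pass
    q=np.c_[c[hk],Z[hk],a[hk]];q=q[np.argsort(-q[:,0])]
    print("hook n",len(q))
    for lo in np.arange(.02,.105,.006):
        w=q[(q[:,0]>=lo)&(q[:,0]<lo+.006)]
        if len(w):print(round(lo+.003,3),len(w),"z",np.percentile(w[:,1],[5,50,95]).round(4),"a",np.percentile(w[:,2],[5,50,95]).round(4))
E
```

```text
scene foot ctr 0.582 0.193
red a,c,z pct [[0.4669, 0.4722, 0.5634, 0.684, 0.6922], [0.066, 0.112, 0.1149, 0.1206, 0.174], [0.0769, 0.0821, 0.1338, 0.1678, 0.1696]] 978
plane c= [-0.0006  0.0139  0.1137] res 0.0018
post 259 [[0.5636, 0.5709, 0.596], [0.1454, 0.1574, 0.1766], [0.0311, 0.1588, 0.1774]]
ptop 77 [[0.5632, 0.5773, 0.5971], [0.1493, 0.1613, 0.1766], [0.1702, 0.176, 0.1779]]
hook n 177
0.035 5 z [0.1855 0.1894 0.1944] a [0.5787 0.5817 0.5845]
0.041 22 z [0.1831 0.192  0.1992] a [0.5762 0.5794 0.5856]
0.047 29 z [0.1812 0.2006 0.2099] a [0.5751 0.5791 0.5859]
0.053 14 z [0.1755 0.1846 0.2089] a [0.5745 0.5789 0.5815]
0.059 18 z [0.1742 0.1935 0.2062] a [0.5743 0.5786 0.5833]
0.065 17 z [0.1698 0.1929 0.2024] a [0.5734 0.5788 0.5854]
0.071 11 z [0.1656 0.1718 0.1861] a [0.5745 0.5774 0.5816]
0.077 5 z [0.1619 0.1665 0.1706] a [0.5744 0.5766 0.5782]
0.083 13 z [0.1516 0.162  0.1673] a [0.5751 0.5783 0.585 ]
0.089 17 z [0.1461 0.1545 0.1649] a [0.5756 0.5793 0.5854]
0.095 9 z [0.1471 0.1532 0.1561] a [0.575  0.5787 0.5827]
0.101 15 z [0.1462 0.1539 0.1579] a [0.5758 0.5796 0.584
[... 520 characters left out ...]
.041 10 z [0.1862 0.1935 0.2035] a [0.5809 0.5868 0.5891]
0.047 16 z [0.1819 0.1969 0.2094] a [0.5816 0.5866 0.5888]
0.053 17 z [0.18   0.1876 0.2131] a [0.5794 0.5863 0.5905]
0.059 17 z [0.1788 0.1849 0.2086] a [0.5807 0.5854 0.5888]
0.065 17 z [0.1754 0.1977 0.206 ] a [0.5808 0.5872 0.5902]
0.071 11 z [0.1694 0.175  0.2007] a [0.5796 0.5842 0.5875]
0.077 9 z [0.1655 0.1716 0.1748] a [0.5789 0.5885 0.5896]
0.083 9 z [0.1605 0.1677 0.1707] a [0.5824 0.5881 0.5911]
0.089 12 z [0.151  0.1631 0.1656] a [0.5795 0.586  0.5904]
0.095 10 z [0.1487 0.1573 0.1619] a [0.5803 0.5872 0.5911]
0.101 10 z [0.151  0.1574 0.1605] a [0.5793 0.5849 0.5898]
0.107 1 z [0.159 0.159 0.159] a [0.5822 0.5822 0.5822]
```

The hook head appears about 8 mm above nominal, to be checked by touch. Now I move above the grip point (70 mm from the middle, less leverage).

The rows are not in the units I measure in: shifts go in shares of 30 cm and turns go in shares of pi rad. I convert before sending: -0.1034 rad / 3.1416 = -0.0329.

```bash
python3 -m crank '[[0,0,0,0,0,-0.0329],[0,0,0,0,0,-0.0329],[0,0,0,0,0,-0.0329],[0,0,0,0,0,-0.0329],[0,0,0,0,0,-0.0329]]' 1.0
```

```text
refused: ROWS must be an object with the rows under "moves". Nothing was moved.
```

Wrong form. The message asks for an object with the rows under "moves", so I'll send the same numbers that way.

```bash
python3 -m crank '{"moves": [[0,0,0,0,0,-0.0329],[0,0,0,0,0,-0.0329],[0,0,0,0,0,-0.0329],[0,0,0,0,0,-0.0329],[0,0,0,0,0,-0.0329]]}' 1.0
python3 -m crank '{"moves": [[-0.0633,-0.106,0,0,0,0],[-0.0633,-0.106,0,0,0,0],[-0.0633,-0.106,0,0,0,0],[-0.0633,-0.106,0,0,0,0],[-0.0633,-0.106,0,0,0,0],[-0.0633,-0.106,0,0,0,0],[-0.0633,-0.106,0,0,0,0],[-0.0633,-0.106,0,0,0,0]]}'
python3 -m crank '{"moves": [[-0.0633,-0.106,0,0,0,0],[-0.0633,-0.106,0,0,0,0],[-0.0633,-0.106,0,0,0,0],[-0.0633,-0.106,0,0,0,0],[0,0,0,0,0,0],[0,0,0,0,0,0]]}'
cat >> h.py <<'E'
yaw=.098;ex=np.array([np.cos(yaw),np.sin(yaw),0]);ey=np.array([-np.sin(yaw),np.cos(yaw),0])
def st():
    s=r.sense();p=s["eef_pos"];M=R.from_quat(s["orientation"]).as_matrix();f=s["wrist_force"];t=s["wrist_torque"]
    print("t",round(s["time_s"],2),"a,c,z",np.round([p@ex,p@ey,p[2]],4),"toolx in acz",np.round([M[:,0]@ex,M[:,0]@ey,M[2,0]],3),"toolz",np.round([M[:,2]@ex,M[:,2]@ey,M[2,2]],3),"F acz",np.round([f@ex,f@ey,f[2]],2),"T acz",np.round([t@ex,t@ey,t[2]],3),"w",round(float(s["width"]),3),"g",round(float(s["grip_force"]),1))
E
python3 - <<'E'
from h import *
st(); c=r.camera_info("wrist");p,d=r.get_image("wrist");cv2.imwrite("pics/w1.png",p[:,:,::-1]);np.save("pics/w1.npy",d)
P=cloud("wrist",d);im=p.astype(int);red=(im[...,0]>1.6*im[...,1])&(im[...,0]>1.6*im[...,2])&(im[...,0]>50)&(P[...,2]>.04)&(P[...,2]<.2)
a=P@ex;cc=P@ey;print(red.sum(),[np.percentile(q[red],[0,2,50,98,100]).round(4).tolist() for q in(a,cc,P[...,2])],P.shape)
t=red&(P[...,2]>.16);A=np.c_[a[t],np.ones(t.sum())];print(np.linalg.lstsq(A,cc[t],rcond=None)[0], np.median(P[...,2][t]))
E
```

```text
time_s: 0.52
eef_pos: [0.2338, 0.5252, 0.231]
orientation: [-0.052, 0.999, -0.0, -0.0]
wrist_force: [0.9, 0.2, -0.1]
width: 0.998
grip_force: 0.0
time_s: 1.18
eef_pos: [0.4108, 0.2853, 0.2312]
orientation: [-0.049, 0.999, -0.0, -0.0]
wrist_force: [0.5, 0.2, 0.4]
width: 1.003
grip_force: 0.0
time_s: 1.68
eef_pos: [0.4988, 0.1662, 0.2309]
orientation: [-0.047, 0.999, -0.0, -0.0]
wrist_force: [0.4, 0.4, -0.5]
width: 1.001
grip_force: 0.0
t 1.68 a,c,z [0.5126 0.1166 0.2309] toolx in acz [-1.     0.003  0.001] toolz [-0.001 -0.    -1.   ] F acz [ 0.48  0.4  -0.52] T acz [ 0.062  0.026 -0.025] w 1.001 g 0.0
1856 [[0.472, 0.4722, 0.5303, 0.6126, 0.617], [0.1177, 0.1178, 0.1203, 0.123, 0.1231], [0.0882, 0.1307, 0.1708, 0.1721, 0.1725]] (420, 560, 3)
[0.00441925 0.11807304] 0.17082312621745976
```

View pics/w1.png

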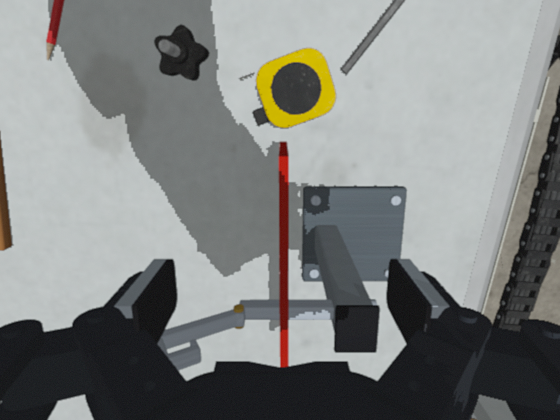

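The wrist view shows the plate edge (284,250) centred between the fingers, near end at (284,145), hook head at (185,335). I descend and grip.

Scaled: 0.032 m / 0.3 = 0.1067, 0.03 m / 0.3 = 0.1.

```bash
python3 -m crank '{"moves": [[0,0.0067,0.1,0,0,0],[0,0,0.1,0,0,0],[0,0,0.1067,0,0,0],[0,0,0,0,0,0],[0,0,0,0,0,0]]}'
python3 -c "from h import *;st()"
python3 -m crank '{"moves": [[0,0,0,0,0,0],[0,0,0,0,0,0],[0,0,0,0,0,0],[0,0,0,0,0,0],[0,0,0,0,0,0],[0,0,0,0,0,0],[0,0,0,0,0,0],[0,0,0,0,0,0]]}' 0
python3 -c "from h import *;st()"
```

```text
time_s: 2.15
eef_pos: [0.4971, 0.1707, 0.1392]
orientation: [-0.05, 0.999, -0.0, -0.001]
wrist_force: [0.8, 1.0, 1.0]
width: 1.002
grip_force: 0.0
t 2.15 a,c,z [0.5114 0.1213 0.1392] toolx in acz [-1.    -0.002  0.002] toolz [-0.002 -0.    -1.   ] F acz [0.85 0.88 1.04] T acz [0.054 0.002 0.043] w 1.002 g 0.0
time_s: 2.82
eef_pos: [0.498, 0.1699, 0.1394]
orientation: [-0.049, 0.999, 0.0, 0.0]
wrist_force: [-0.5, 0.2, 2.7]
width: 0.061
grip_force: 59.3
t 2.82 a,c,z [0.5122 0.1203 0.1394] toolx in acz [-1. -0. -0.] toolz [ 0. -0. -1.] F acz [-0.52  0.27  2.67] T acz [-0.059 -0.05  -0.055] w 0.061 g 59.3
```

Scaled: -0.004 m / 0.3 = -0.0133, -0.003 m / 0.3 = -0.01.

```bash
python3 -m crank '{"moves": [[0,0,-0.01,0,0,0],[0,0,-0.01,0,0,0],[0,0,-0.0133,0,0,0],[0,0,0,0,0,0],[0,0,0,0,0,0]]}'
python3 - <<'E'
from h import *
st()
p,d=r.get_image("wrist");P=cloud("wrist",d);im=p.astype(int);red=(im[...,0]>1.6*im[...,1])&(im[...,0]>1.6*im[...,2])&(im[...,0]>50)&(P[...,2]>.04)&(P[...,2]<.25)
a=P@ex;cc=P@ey;Z=P[...,2];t=red
for lo in np.arange(.46,.7,.02):
    q=t&(a>lo)&(a<lo+.02)
    if q.sum()>5: print(round(lo+.01,2),q.sum(),np.median(cc[q]).round(4),np.percentile(Z[q],[50,95]).round(4))
p,d=r.get_image("scene");P=cloud("scene",d);im=p.astype(int);red=(im[...,0]>1.6*im[...,1])&(im[...,0]>1.6*im[...,2])&(im[...,0]>50)&(P[...,2]>.04)&(P[...,2]<.25)&(abs(P@ey-.116)<.02)
a=P@ex;Z=P[...,2]
for lo in np.arange(.46,.7,.02):
    q=red&(a>lo)&(a<lo+.02)
    if q.sum()>5: print(round(lo+.01,2),q.sum(),np.percentile(Z[q],[1,99]).round(4))
E
```

```text
time_s: 3.23
eef_pos: [0.498, 0.1699, 0.1495]
orientation: [-0.049, 0.999, 0.0, 0.0]
wrist_force: [0.6, -0.2, -2.6]
width: 0.058
grip_force: 58.6
t 3.23 a,c,z [0.5122 0.1203 0.1495] toolx in acz [-1. -0. -0.] toolz [ 0.  0. -1.] F acz [ 0.58 -0.3  -2.56] T acz [ 0.005  0.169 -0.011] w 0.058 g 58.6
0.47 840 0.1215 [0.1756 0.181 ]
0.49 930 0.1214 [0.1803 0.1813]
0.51 834 0.1213 [0.1805 0.1873]
0.53 663 0.1212 [0.1803 0.1812]
0.47 105 [0.0898 0.1779]
0.49 113 [0.0911 0.1777]
0.51 50 [0.1118 0.176 ]
0.53 55 [0.1037 0.1705]
0.55 95 [0.1011 0.1703]
0.57 71 [0.0939 0.1675]
0.59 78 [0.0936 0.1751]
0.61 91 [0.0908 0.1786]
0.63 86 [0.0899 0.1767]
0.65 97 [0.09   0.1775]
0.67 84 [0.0871 0.1763]
0.69 26 [0.0904 0.1784]
```

Scaled: 0.0655 rad / 3.1416 = 0.0208.

```bash
python3 -m crank '{"moves": [[0,0,0,0.0208,0,0],[0,0,0,0.0208,0,0],[0,0,0,0.0208,0,0],[0,0,0,0.0208,0,0],[0,0,0,0.0208,0,0],[0,0,0,0.0208,0,0],[0,0,0,0.0208,0,0],[0,0,0,0.0208,0,0]]}'
python3 -m crank '{"moves": [[0,-0.0167,0.007,0,0,0],[0,-0.0167,0.0073,0,0,0],[0,-0.0167,0.007,0,0,0],[0,-0.0167,0.0073,0,0,0],[0,-0.0167,0.007,0,0,0],[0,-0.015,0.0073,0,0,0],[0,0,0,0,0,0],[0,0,0,0,0,0]]}'
python3 -c "from h import *;st()"
```

```text
time_s: 4.0
eef_pos: [0.4979, 0.1703, 0.1494]
orientation: [-0.048, 0.964, -0.26, 0.013]
wrist_force: [0.6, -0.4, -1.8]
width: 0.059
grip_force: 58.7
time_s: 4.67
eef_pos: [0.5011, 0.1377, 0.153]
orientation: [-0.047, 0.965, -0.259, 0.013]
wrist_force: [0.3, 1.1, -1.9]
width: 0.06
grip_force: 58.8
t 4.67 a,c,z [0.5122 0.088  0.153 ] toolx in acz [-1.  0. -0.] toolz [-0.    -0.5   -0.866] F acz [ 0.41  1.11 -1.9 ] T acz [0.782 0.109 0.019] w 0.06 g 58.8
```

Scaled: -0.0067 m / 0.3 = -0.0223, -0.0066 m / 0.3 = -0.022.

```bash
python3 -m crank '{"moves": [[0,-0.022,-0.0063,0,0,0],[0,-0.022,-0.0063,0,0,0],[0,-0.022,-0.0067,0,0,0],[0,-0.0223,-0.0067,0,0,0],[0,0,0,0,0,0]]}'
python3 - <<'E'
from h import *
st()
for n in("scene","side"):
    p,d=r.get_image(n);np.save(f"pics/{n}2.npy",d)
    if n=="scene": cv2.imwrite("pics/s2.png",cv2.resize(p[140:270,160:300,::-1],None,fx=4.5,fy=4.5,interpolation=cv2.INTER_CUBIC))
    else: cv2.imwrite("pics/s2b.png",p[:,:,::-1])
    st()
E
```

```text
time_s: 5.08
eef_pos: [0.5034, 0.1179, 0.1742]
orientation: [-0.047, 0.965, -0.259, 0.013]
wrist_force: [-0.0, -0.7, -2.5]
width: 0.057
grip_force: 58.8
t 5.08 a,c,z [0.5125 0.0681 0.1742] toolx in acz [-1.     0.001 -0.001] toolz [ 0.001 -0.501 -0.866] F acz [-0.09 -0.68 -2.5 ] T acz [0.745 0.139 0.018] w 0.057 g 58.8
t 5.13 a,c,z [0.5124 0.0688 0.1736] toolx in acz [-1.     0.001 -0.001] toolz [ 0.    -0.5   -0.866] F acz [ 0.43 -0.05 -1.68] T acz [ 0.777  0.167 -0.023] w 0.057 g 58.8
t 5.18 a,c,z [0.5122 0.0693 0.1731] toolx in acz [-1.  0. -0.] toolz [ 0.    -0.5   -0.866] F acz [-0.31 -0.5  -1.82] T acz [0.785 0.193 0.033] w 0.06 g 58.8
```

View pics/s2.png

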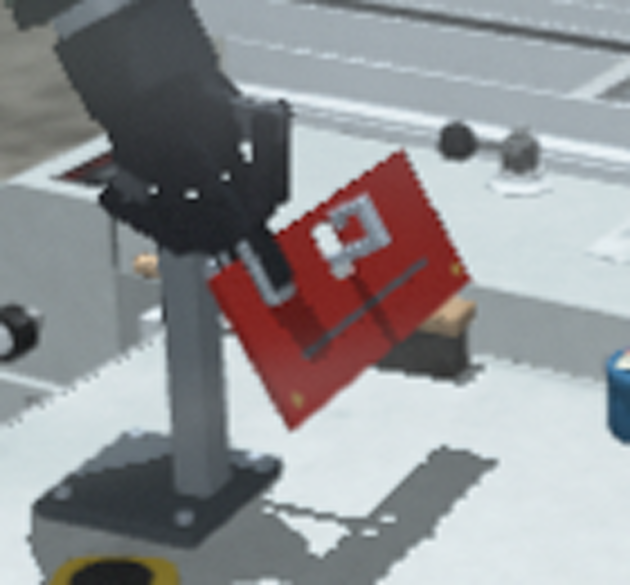

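The picture shows the plate tilted with the hook head protruding through the eye at (350,240). Now I feel upward along the slope's normal.

Scaled: -0.002 m / 0.3 = -0.0067.

```bash
cat >> h.py <<'E'
def fl():
    s=r.sense();p=s["eef_pos"];M=R.from_quat(s["orientation"]).as_matrix();f=s["wrist_force"];t=s["wrist_torque"]
    c,z=.1655-p@ey,p[2];S=np.array([.866,.5]);N=np.array([-.5,.866]);e=np.array([c,z])
    print("t",round(s["time_s"],2),"TCP s,n mm",np.round([e@S*1e3,e@N*1e3],2),"F tool",np.round(M.T@f,2),"T tool",np.round(M.T@t,3),"ang",np.round(R.from_matrix(np.array([[-1,0,0],[0,.866,-.5],[0,-.5,-.866]]).T@np.array([ex,ey,[0,0,1]])@M).as_rotvec(),4))
E
F='from h import *;fl()'
python3 -c "$F"
python3 -m crank '{"moves": [[0,0,-0.0067,0,0,0],[0,0,-0.0067,0,0,0],[0,0,0,0,0,0]]}'>/dev/null; python3 -c "$F"
python3 -m crank '{"moves": [[0,0,0,0,0,0]]}' >/dev/null; python3 -c "$F"
python3 -m crank '{"moves": [[0,0,-0.0033,0,0,0],[0,0,0,0,0,0]]}'>/dev/null; python3 -c "$F"
python3 -m crank '{"moves": [[0,0,-0.0033,0,0,0],[0,0,0,0,0,0]]}'>/dev/null; python3 -c "$F"
```

```text
t 5.18 TCP s,n mm [169.91 101.8 ] F tool [0.31 0.48 1.83] T tool [-0.785  0.151 -0.125] ang [ 0.0001 -0.0003  0.0002]
t 5.43 TCP s,n mm [169.41 105.98] F tool [0.26 1.36 1.06] T tool [-0.73   0.126 -0.076] ang [ 0.0002 -0.0004 -0.0006]
t 5.52 TCP s,n mm [169.53 105.69] F tool [-0.34  0.09  2.38] T tool [-0.784  0.106 -0.078] ang [ 0.0004 -0.0002 -0.0005]
t 5.68 TCP s,n mm [169.68 106.73] F tool [-0.51  1.1   1.65] T tool [-0.789  0.074 -0.087] ang [ 0.0005 -0.0001 -0.0003]
t 5.85 TCP s,n mm [169.71 107.76] F tool [-0.13  1.39  1.27] T tool [-0.821  0.137 -0.091] ang [ 0.0004 -0.0002 -0.0002]
```

Scaled: -0.0005 m / 0.3 = -0.0017.

```bash
F='from h import *;fl()'
python3 -m crank '{"moves": [[0,0,-0.0017,0,0,0],[0,0,0,0,0,0],[0,0,0,0,0,0]]}'>/dev/null; python3 -c "$F"
python3 -m crank '{"moves": [[0,0,-0.0017,0,0,0],[0,0,0,0,0,0],[0,0,0,0,0,0]]}'>/dev/null; python3 -c "$F"
python3 -m crank '{"moves": [[0,0,-0.0017,0,0,0],[0,0,0,0,0,0],[0,0,0,0,0,0]]}'>/dev/null; python3 -c "$F"
python3 -m crank '{"moves": [[0,0,-0.0017,0,0,0],[0,0,0,0,0,0],[0,0,0,0,0,0]]}'>/dev/null; python3 -c "$F"
```

```text
t 6.1 TCP s,n mm [169.78 108.13] F tool [-0.06  0.93  2.11] T tool [-0.766  0.079 -0.012] ang [ 0.0005 -0.0001 -0.0002]
t 6.35 TCP s,n mm [169.76 108.65] F tool [0.02 0.37 0.89] T tool [-0.775  0.149  0.028] ang [ 0.0005 -0.0001 -0.0002]
t 6.6 TCP s,n mm [169.74 109.15] F tool [-0.35  1.17  2.58] T tool [-0.734  0.065 -0.055] ang [ 0.0004 -0.0001 -0.0002]
t 6.85 TCP s,n mm [169.79 109.53] F tool [-0.55  1.21  3.79] T tool [-0.795  0.032 -0.103] ang [ 0.0006  0.0001 -0.0002]
```

```bash
F='from h import *;fl()'
python3 -m crank '{"moves": [[0,0,0,0,0,0]]}'>/dev/null; python3 -c "$F"
python3 -m crank '{"moves": [[0,0,-0.0013,0,0,0],[0,0,0,0,0,0]]}'>/dev/null; python3 -c "$F"
python3 -m crank '{"moves": [[0,0,0,0,0,0]]}'>/dev/null; python3 -c "$F"
```

```text
t 6.93 TCP s,n mm [169.82 109.53] F tool [-1.32  0.97  5.22] T tool [-0.783  0.053 -0.076] ang [ 0.0006  0.0001 -0.0001]
t 7.1 TCP s,n mm [169.9  109.93] F tool [-2.38  1.21  6.93] T tool [-0.738 -0.176 -0.097] ang [ 0.0007  0.0001 -0.    ]
t 7.18 TCP s,n mm [169.82 109.94] F tool [-2.66 -0.12  6.63] T tool [-0.711 -0.13  -0.056] ang [ 0.0006  0.     -0.0001]
```

Contact with the underside is at n≈109.4, about 4–5 N. I back off to mid-clearance and ease out along the slope, feeling as I go.

Scaled: 0.0018 m / 0.3 = 0.006.

```bash
F='from h import *;fl()'
python3 -m crank '{"moves": [[0,0,0.006,0,0,0],[0,0,0,0,0,0],[0,0,0,0,0,0]]}'>/dev/null; python3 -c "$F"
python3 -m crank '{"moves": [[0,-0.0067,0,0,0,0],[0,-0.0067,0,0,0,0],[0,0,0,0,0,0]]}'>/dev/null; python3 -c "$F"
python3 -m crank '{"moves": [[0,-0.0033,0,0,0,0],[0,-0.0033,0,0,0,0],[0,0,0,0,0,0]]}'>/dev/null; python3 -c "$F"
python3 -m crank '{"moves": [[0,-0.0033,0,0,0,0],[0,0,0,0,0,0]]}'>/dev/null; python3 -c "$F"
```

```text
t 7.43 TCP s,n mm [169.68 108.29] F tool [-0.42  0.63  1.92] T tool [-0.764  0.115 -0.079] ang [ 0.0004 -0.0001 -0.0003]
t 7.68 TCP s,n mm [174.3 108.3] F tool [-0.27  1.33  2.78] T tool [-0.767  0.168 -0.059] ang [ 0.0006 -0.0002  0.0003]
t 7.93 TCP s,n mm [176.   108.23] F tool [0.07 1.57 1.53] T tool [-0.77   0.102 -0.083] ang [ 0.0005 -0.      0.0001]
t 8.1 TCP s,n mm [176.93 108.23] F tool [0.12 2.11 1.41] T tool [-0.78   0.149 -0.034] ang [ 0.0005 -0.     -0.    ]
```

Scaled: -0.001 m / 0.3 = -0.0033.

```bash
F='from h import *;fl()'
python3 -m crank '{"moves": [[0,-0.0033,0,0,0,0],[0,0,0,0,0,0]]}'>/dev/null; python3 -c "$F"
python3 -m crank '{"moves": [[0,-0.0033,0,0,0,0],[0,0,0,0,0,0]]}'>/dev/null; python3 -c "$F"
python3 -m crank '{"moves": [[0,-0.0033,0,0,0,0],[0,0,0,0,0,0]]}'>/dev/null; python3 -c "$F"
python3 -m crank '{"moves": [[0,-0.0033,0,0,0,0],[0,0,0,0,0,0]]}'>/dev/null; python3 -c "$F"
```

```text
t 8.27 TCP s,n mm [177.94 108.22] F tool [-0.4   0.15  2.52] T tool [-0.785  0.117 -0.054] ang [ 0.0005 -0.     -0.    ]
t 8.43 TCP s,n mm [178.93 108.2 ] F tool [0.39 0.77 1.21] T tool [-0.796  0.139 -0.052] ang [ 0.0006 -0.     -0.0001]
t 8.6 TCP s,n mm [179.96 108.23] F tool [0.01 0.57 0.93] T tool [-0.758  0.14  -0.037] ang [ 0.0005 -0.0001  0.    ]
t 8.77 TCP s,n mm [180.94 108.22] F tool [0.14 0.34 2.25] T tool [-0.806  0.118 -0.049] ang [ 0.0006 -0.     -0.    ]
```

Scaled: -0.001 m / 0.3 = -0.0033.

```bash
F='from h import *;fl()'
python3 -m crank '{"moves": [[0,-0.0033,0,0,0,0],[0,-0.0033,0,0,0,0],[0,0,0,0,0,0]]}'>/dev/null; python3 -c "$F"
python3 -m crank '{"moves": [[0,-0.0033,0,0,0,0],[0,-0.0033,0,0,0,0],[0,0,0,0,0,0]]}'>/dev/null; python3 -c "$F"
python3 -m crank '{"moves": [[0,-0.0033,0,0,0,0],[0,-0.0033,0,0,0,0],[0,0,0,0,0,0]]}'>/dev/null; python3 -c "$F"
python3 -m crank '{"moves": [[0,-0.005,0,0,0,0],[0,-0.005,0,0,0,0],[0,0,0,0,0,0]]}'>/dev/null; python3 -c "$F"
```

```text
t 9.02 TCP s,n mm [183.   108.23] F tool [-0.19  1.21  1.27] T tool [-0.794  0.127 -0.119] ang [ 0.0005 -0.      0.0001]
t 9.27 TCP s,n mm [185.02 108.2 ] F tool [0.38 0.18 2.47] T tool [-0.766  0.168 -0.078] ang [0.0006 0.     0.    ]
t 9.52 TCP s,n mm [187.03 108.24] F tool [0.11 1.92 2.55] T tool [-0.786  0.124 -0.063] ang [ 0.0006 -0.      0.    ]
t 9.77 TCP s,n mm [190.17 108.24] F tool [-0.17  0.03  1.4 ] T tool [-0.77   0.077 -0.079] ang [ 0.0006 -0.0001  0.0002]
```

Scaled: -0.0015 m / 0.3 = -0.005.

```bash
F='from h import *;fl()'
python3 -m crank '{"moves": [[0,-0.005,0,0,0,0],[0,-0.005,0,0,0,0],[0,-0.005,0,0,0,0],[0,-0.005,0,0,0,0],[0,0,0,0,0,0]]}'>/dev/null; python3 -c "$F"
python3 -m crank '{"moves": [[0,-0.005,0,0,0,0],[0,-0.005,0,0,0,0],[0,-0.005,0,0,0,0],[0,-0.005,0,0,0,0],[0,0,0,0,0,0]]}'>/dev/null; python3 -c "$F"
python3 -m crank '{"moves": [[0,-0.005,0,0,0,0],[0,-0.005,0,0,0,0],[0,-0.005,0,0,0,0],[0,-0.005,0,0,0,0],[0,0,0,0,0,0]]}'>/dev/null; python3 -c "$F"
python3 -m crank '{"moves": [[0,-0.0067,0,0,0,0],[0,-0.0067,0,0,0,0],[0,-0.0067,0,0,0,0],[0,-0.0067,0,0,0,0],[0,-0.0067,0,0,0,0],[0,-0.0067,0,0,0,0],[0,0,0,0,0,0]]}'>/dev/null; python3 -c "$F"
```

```text
t 10.18 TCP s,n mm [196.16 108.24] F tool [-1.24  1.51  1.16] T tool [-0.776  0.169 -0.028] ang [ 0.0006 -0.      0.0002]
t 10.6 TCP s,n mm [202.14 108.24] F tool [-0.04  0.85  0.77] T tool [-0.732  0.191 -0.063] ang [ 0.0006 -0.0001  0.0002]
t 11.02 TCP s,n mm [208.11 108.26] F tool [0.13 0.78 1.52] T tool [-0.737  0.102 -0.09 ] ang [ 0.0005 -0.      0.0001]
t 11.6 TCP s,n mm [220.24 108.25] F tool [0.55 1.59 1.43] T tool [-0.787  0.149 -0.029] ang [ 0.0006 -0.      0.0003]
```

It is clear past the tip. I move on, untilt, square to the rack, and look down.

The rows are not in the units I measure in: shifts go in shares of 30 cm and turns go in shares of pi rad. I convert before sending: -0.015 m / 0.3 = -0.05, -0.01 m / 0.3 = -0.0333.

```bash
python3 -m crank '{"moves": [[0,-0.0333,0,0,0,0],[0,-0.0333,0,0,0,0],[0,-0.05,0,0,0,0],[0,-0.05,0,0,0,0],[0,-0.0333,0,0,0,0]]}'|head -2
python3 -m crank '{"moves": [[0,0,0,-0.0208,0,0],[0,0,0,-0.0208,0,0],[0,0,0,-0.0208,0,0],[0,0,0,-0.0208,0,0],[0,0,0,-0.0208,0,0],[0,0,0,-0.0208,0,0],[0,0,0,-0.0208,0,0],[0,0,0,-0.0208,0,0]]}'|head -2
python3 -m crank '{"moves": [[0,0,0,0,0,0.0156],[0,0,0,0,0,0.0156],[0,0,0,0,0,0],[0,0,0,0,0,0]]}'|head -3
python3 -c "from h import *;st();print(r.sense()['eef_pos'],R.from_quat(r.sense()['orientation']).as_matrix().round(4))"
```

```text
time_s: 12.02
eef_pos: [0.5121, 0.0251, 0.2351]
time_s: 12.68
eef_pos: [0.5121, 0.0265, 0.2345]
time_s: 13.02
eef_pos: [0.5119, 0.027, 0.234]
orientation: [-0.001, 1.0, -0.0, 0.0]
t 13.02 a,c,z [ 0.5121 -0.0232  0.234 ] toolx in acz [-0.995  0.096 -0.   ] toolz [ 0.    -0.001 -1.   ] F acz [-0.38  0.6  -2.21] T acz [0.032 0.173 0.004] w 0.061 g 59.3
[0.51190851 0.02697806 0.23398171] [[-1.0e+00 -1.4e-03  4.0e-04]
 [-1.4e-03  1.0e+00 -6.0e-04]
 [-4.0e-04 -6.0e-04 -1.0e+00]]
```

Scaled: -0.028 m / 0.3 = -0.0933, 0.006 m / 0.3 = 0.02.

```bash
python3 -m crank '{"moves": [[0.02,-0.0933,0,0,0,0],[0.02,-0.0933,0,0,0,0],[0.02,-0.0933,0,0,0,0],[0.02,-0.0933,0,0,0,0],[0.02,-0.0933,0,0,0,0],[0.02,-0.0933,0,0,0,0],[0.02,-0.0933,0,0,0,0],[0,0,0,0,0,0]]}'|head -2
python3 -m crank '{"moves": [[0,0,0,0,0,0],[0,0,0,0,0,0],[0,0,0,0,0,0],[0,0,0,0,0,0]]}'|head -2
python3 - <<'E'
from h import *
print(r.sense()["eef_pos"],r.sense()["wrist_force"])
for n in("wrist","scene","side"):
    p,d=r.get_image(n);cv2.imwrite(f"pics/{n}3.png",p[:,:,::-1]);P=cloud(n,d);X,Y,Z=P[...,0],P[...,1],P[...,2]
    m=(Z>.037)&(Z<.053)&(X>.4)&(X<.68)&(Y>-.23)&(Y<-.1)
    nl,L,s,ce=cv2.connectedComponentsWithStats(m.astype(np.uint8))
    for i in range(1,nl):
        if s[i,4]<100: continue
        q=P[L==i];rc=cv2.minAreaRect((q[:,:2]*1000).astype(np.float32));print(n,"bar",ce[i].round(),s[i,4],np.round(rc[0],1),np.round(rc[1],1),round(rc[2],2),"y med",np.median(q[:,1]).round(4),"x rng",np.percentile(q[:,0],[.5,99.5]).round(4),"y",np.percentile(q[:,1],[1,99]).round(4),"z",np.median(q[:,2]).round(4))
    im=p.astype(int);red=(im[...,0]>1.6*im[...,1])&(im[...,0]>1.6*im[...,2])&(im[...,0]>50)&(Z>.15)&(Z<.3)&(abs(Y+.17)<.03)
    q=P[red];print(n,"red",red.sum(),"x",np.percentile(q[:,0],[0,1,99,100]).round(4))
    if n!="wrist":
        for lo in np.arange(.42,.66,.03):
            w=q[(q[:,0]>lo)&(q[:,0]<lo+.03)]
            if len(w)>5: print(round(lo+.015,3),len(w),"z",np.percentile(w[:,2],[2,98]).round(4),"y",np.median(w[:,1]).round(4))
    else:
        A=np.c_[q[:,0],np.ones(len(q))];print(np.linalg.lstsq(A,q[:,1],rcond=None)[0],np.median(q,0),np.percentile(q[:,2],98))
E
```

```text
time_s: 13.68
eef_pos: [0.4683, -0.1739, 0.2337]
time_s: 14.02
eef_pos: [0.4702, -0.1676, 0.2338]
[ 0.47024321 -0.16758233  0.23377684] [-0.00430301 -0.89644551 -2.46038781]
wrist bar [260. 210.] 2003 [ 506.6 -187.2] [25.2 88. ] 88.65 y med -0.1881 x rng [0.463  0.5494] y [-0.1997 -0.1747] z 0.0456
wrist bar [303. 209.] 1911 [ 506.6 -145.6] [87.6 25.1] 2.04 y med -0.1457 x rng [0.4634 0.5487] y [-0.1584 -0.1343] z 0.0456
wrist red 3364 x [0.4302 0.4303 0.4964 0.4983]
[ 0.00263224 -0.16787843] [ 0.45334116 -0.16675247  0.26466464] 0.2712812467628339
scene bar [326. 277.] 443 [ 537.6 -150.7] [ 29.7 153.8] 89.07 y med -0.1519 x rng [0.4617 0.6119] y [-0.1647 -0.1363] z 0.0423
scene bar [341. 281.] 460 [ 535.9 -188.4] [ 29.2 154. ] 89.95 y med -0.1898 x rng [0.4602 0.6114] y [-0.2024 -0.1743] z 0.0425
scene red 1216 x [0.4258 0.4286 1.724  1.7337]
0.435 255 z [0.1766 0.2624] y -0.1698
0.465 186 z [0.1766 0.2627] y -0.1706
0.495 109 z [0.1771 0.2453] y -0.1708
0.525 132 z [0.1763 0.2477] y -0.1705
0.555 143 z [0.1772 0.2446] y -0.1704
0.585 144 z [0.1759 0.2501] y -0.1705
0.615 147 z [0.177  0.2524] y -0.1704
0.645 70 z [0.1776 0.256 ] y -0.1703
side bar [226. 197.] 331 [ 539.8 -186.7] [ 30.  151.6] 89.27 y med -0.1858 x rng [0.4665 0.6154] y [-0.201  -0.1719] z 0.0435
side bar [236. 200.] 327 [ 541.  -148.3] [ 30.  154.4] 89.14 y med -0.1484 x rng [0.4665 0.6173] y [-0.1627 -0.1344] z 0.0436
side red 449 x [0.4377 0.4422 0.652  0.6534]
0.435 7 z [0.1873 0.1987] y -0.1654
0.465 21 z [0.1794 0.2251] y -0.1645
0.495 54 z [0.1816 0.2641] y -0.1651
0.525 70 z [0.1822 0.2664] y -0.1652
0.555 65 z [0.182  0.2646] y -0.1653
0.585 82 z [0.1828 0.2648] y -0.1652
0.615 79 z [0.1771 0.2638] y -0.1651
0.645 71 z [0.1816 0.2642] y -0.1651
```

View pics/wrist3.png

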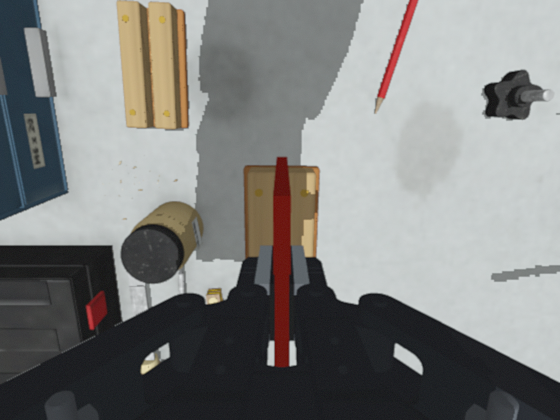

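The wrist view shows the plate edge (282,200–360) over the groove of the 150 mm rack (244–319, top at row 167). I apply a small correction and descend.

Scaled: 0.03 m / 0.3 = 0.1, 0.0015 m / 0.3 = 0.005, 0.008 rad / 3.1416 = 0.0025.

```bash
F='from h import *;s=r.sense();print(s["time_s"].__round__(2),s["eef_pos"].round(4),s["wrist_force"].round(2),s["wrist_torque"].round(3))'
python3 -m crank '{"moves": [[0.005,-0.002,0.1,0,0,0.0025],[0,0,0.1,0,0,0],[0,0,0.1,0,0,0],[0,0,0.0833,0,0,0],[0,0,0.0333,0,0,0],[0,0,0,0,0,0],[0,0,0,0,0,0]]}'>/dev/null; python3 -c "$F"
python3 -m crank '{"moves": [[0,0,0.0133,0,0,0],[0,0,0.01,0,0,0],[0,0,0.0067,0,0,0],[0,0,0,0,0,0]]}'>/dev/null; python3 -c "$F"
python3 -m crank '{"moves": [[0,0,0.01,0,0,0],[0,0,0,0,0,0],[0,0,0,0,0,0]]}'>/dev/null; python3 -c "$F"
```

```text
14.75 [ 0.4686 -0.1688  0.1088] [ 0.78 -0.38 -1.51] [0.039 0.15  0.028]
15.08 [ 0.4685 -0.1691  0.0997] [ 0.03 -0.38 -2.72] [0.018 0.157 0.   ]
15.33 [ 0.4685 -0.169   0.0967] [ 0.31  0.88 -2.6 ] [-0.001  0.139  0.018]
```

In the groove without contact. Going on down.

```bash
F='from h import *;s=r.sense();print(s["time_s"].__round__(2),s["eef_pos"].round(4),s["wrist_force"].round(2),s["wrist_torque"].round(3))'
python3 -m crank '{"moves": [[0,0,0.0133,0,0,0],[0,0,0.0133,0,0,0],[0,0,0.01,0,0,0],[0,0,0,0,0,0]]}'>/dev/null; python3 -c "$F"
python3 -m crank '{"moves": [[0,0,0.01,0,0,0],[0,0,0.01,0,0,0],[0,0,0.0067,0,0,0],[0,0,0,0,0,0],[0,0,0,0,0,0]]}'>/dev/null; python3 -c "$F"
python3 -m crank '{"moves": [[0,0,0.0033,0,0,0],[0,0,0.0033,0,0,0],[0,0,0,0,0,0],[0,0,0,0,0,0]]}'>/dev/null; python3 -c "$F"
```

```text
15.67 [ 0.4682 -0.169   0.085 ] [-0.15 -0.05 -1.92] [-0.063  0.155 -0.028]
16.08 [ 0.4684 -0.169   0.0776] [ 0.16 -0.5  -2.67] [-0.014  0.124 -0.027]
16.42 [ 0.4685 -0.169   0.0757] [ 0.06  0.25 -2.5 ] [-0.04   0.128 -0.027]
```

Scaled: 0.001 m / 0.3 = 0.0033.

```bash
F='from h import *;s=r.sense();print(s["time_s"].__round__(2),s["eef_pos"].round(4),s["wrist_force"].round(2),s["wrist_torque"].round(3))'
python3 -m crank '{"moves": [[0,0,0.0033,0,0,0],[0,0,0,0,0,0],[0,0,0,0,0,0]]}'>/dev/null; python3 -c "$F"
python3 -m crank '{"moves": [[0,0,0.002,0,0,0],[0,0,0,0,0,0],[0,0,0,0,0,0]]}'>/dev/null; python3 -c "$F"
python3 - <<'E'
from h import *
for n in("wrist","scene","side"):
    p,d=r.get_image(n);P=cloud(n,d);X,Y,Z=P[...,0],P[...,1],P[...,2]
    m=(Z>.037)&(Z<.053)&(X>.4)&(X<.68)&(Y>-.23)&(Y<-.1);im=p.astype(int)
    red=(im[...,0]>1.6*im[...,1])&(im[...,0]>1.6*im[...,2])&(im[...,0]>50)&(Z>.02)&(Z<.13)&(abs(Y+.17)<.02)&(X<.7)
    m&=~red
    q=P[red];print(n,"red x",np.percentile(q[:,0],[0,.5,99.5,100]).round(4),"z",np.percentile(q[:,2],[1,50,99]).round(4),"y",np.median(q[:,1]).round(4),"rack x",np.percentile(P[m][:,0],[0,.5,99.5,100]).round(4),"y",np.percentile(P[m][:,1],[1,99]).round(4))
    for lo in (.43,.46,.5,.54,.58,.62):
        w=q[(q[:,0]>lo)&(q[:,0]<lo+.025)]
        if len(w)>5: print(lo,"z",np.percentile(w[:,2],[2,98]).round(4),"y",np.median(w[:,1]).round(4))
E
```

```text
16.67 [ 0.4685 -0.1691  0.0747] [-0.5  -1.11  0.22] [-0.033  0.079  0.016]
16.92 [ 0.4685 -0.1692  0.0746] [-3.5   0.24 15.67] [0.21  0.62  0.021]
wrist red x [0.4285 0.4287 0.4952 0.4961] z [0.0319 0.1056 0.1128] y -0.168 rack x [0.4288 0.4628 0.5449 0.5519] y [-0.1991 -0.1344]
0.43 z [0.1045 0.1068] y -0.168
0.46 z [0.1046 0.1131] y -0.1682
scene red x [0.426  0.4265 0.6439 0.6517] z [0.0222 0.0603 0.1047] y -0.1724 rack x [0.4562 0.4596 0.6437 0.6502] y [-0.2023 -0.1373]
0.43 z [0.0222 0.1036] y -0.1716
0.46 z [0.0212 0.1048] y -0.1724
0.5 z [0.047  0.1037] y -0.1724
0.54 z [0.046  0.1033] y -0.1726
0.58 z [0.0437 0.1038] y -0.1731
0.62 z [0.0334 0.1032] y -0.1734
side red x [0.4332 0.4349 0.6509 0.6511] z [0.0225 0.0946 0.1084] y -0.1678 rack x [0.4318 0.4374 0.6495 0.6503] y [-0.2008 -0.1344]
0.43 z [0.0206 0.0401] y -0.1665
0.46 z [0.0538 0.1037] y -0.1664
0.5 z [0.0458 0.1071] y -0.1672
0.54 z [0.0568 0.107 ] y -0.1682
0.58 z [0.0575 0.1084] y -0.1675
0.62 z [0.0249 0.1066] y -0.1684
```

Bottomed at the expected height and centred. I relieve the pressure, release, and retreat.

Scaled: -0.0006 m / 0.3 = -0.002.

```bash
F='from h import *;s=r.sense();print(s["time_s"].__round__(2),s["eef_pos"].round(4),s["wrist_force"].round(2),s["wrist_torque"].round(3),s["width"])'
python3 -m crank '{"moves": [[0,0,-0.002,0,0,0],[0,0,0,0,0,0],[0,0,0,0,0,0]]}'>/dev/null; python3 -c "$F"
python3 -m crank '{"moves": [[0,0,0,0,0,0],[0,0,0,0,0,0],[0,0,0,0,0,0],[0,0,0,0,0,0],[0,0,0,0,0,0],[0,0,0,0,0,0]]}' .5 >/dev/null; python3 -c "$F"
python3 -m crank '{"moves": [[0,0,-0.0333,0,0,0],[0,0,-0.0667,0,0,0],[0,0,-0.1,0,0,0],[0,0,-0.1,0,0,0],[0,0,-0.1,0,0,0],[0,0,-0.1,0,0,0],[0,0,0,0,0,0],[0,0,0,0,0,0]]}'>/dev/null; python3 -c "$F"
python3 - <<'E'
from h import *
for n in("scene","side"):
    p,d=r.get_image(n);P=cloud(n,d);X,Y,Z=P[...,0],P[...,1],P[...,2];im=p.astype(int)
    if n=="scene": cv2.imwrite("pics/f.png",cv2.resize(p[150:380,140:460,::-1],None,fx=2.4,fy=2.4,interpolation=cv2.INTER_CUBIC))
    red=(im[...,0]>1.6*im[...,1])&(im[...,0]>1.6*im[...,2])&(im[...,0]>50)&(Z>.02)&(Z<.13)&(abs(Y+.17)<.02)&(X<.7)
    q=P[red];print(n,"x",np.percentile(q[:,0],[0,.5,99.5,100]).round(4))
    for lo in (.43,.46,.5,.54,.58,.62):
        w=q[(q[:,0]>lo)&(q[:,0]<lo+.025)]
        if len(w)>5: print(lo,"z",np.percentile(w[:,2],[2,98]).round(4),"y",np.median(w[:,1]).round(4))
E
```

```text
17.32 [ 0.4685 -0.1691  0.0747] [-1.41 -0.17  3.98] [0.06  0.124 0.07 ] 0.05713667575111401
17.82 [ 0.4685 -0.169   0.0747] [-0.23  0.55 -0.41] [-0.005  0.005 -0.019] 0.5032671655516849
18.48 [ 0.4688 -0.1692  0.2265] [-0.85 -0.69 -1.65] [ 0.003  0.029 -0.001] 0.4992735269235521
scene x [0.4256 0.4266 0.6435 0.6488]
0.43 z [0.0224 0.1042] y -0.1717
0.46 z [0.0223 0.1044] y -0.1718
0.5 z [0.0513 0.1035] y -0.1724
0.54 z [0.0455 0.1034] y -0.1724
0.58 z [0.046  0.1039] y -0.1731
0.62 z [0.0327 0.1046] y -0.1734
side x [0.4325 0.435  0.6497 0.6506]
0.43 z [0.031  0.1054] y -0.166
0.46 z [0.0501 0.1045] y -0.1662
0.5 z [0.0524 0.1075] y -0.167
0.54 z [0.0513 0.1062] y -0.1684
0.58 z [0.0498 0.1077] y -0.1678
0.62 z [0.0253 0.1085] y -0.1684
```

View pics/f.png

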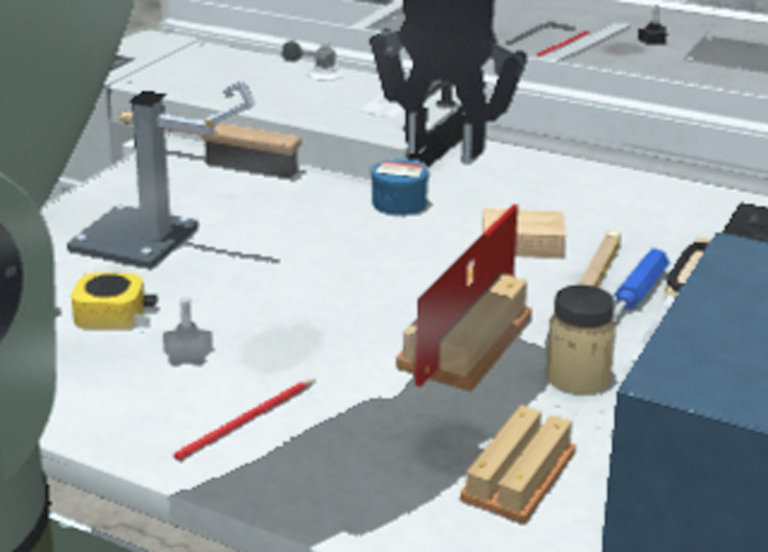

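The insert (418–518, 205–385) stands upright in the 150 mm rack's groove. The hook is empty, the bystanders are in place, and the gripper is clear.

```bash
python3 -c "from rig import r;print(r.hand_in())"
```

```text
the job is handed in; nothing more can be done
None
```

The throat insert is off the hook and standing upright, fully down and centred (to about 1–2 mm by camera) in the groove of the 150 mm rack; the hook was touched with about 5 N, the three bystanders were left alone, and the job was handed in about 18.6 s into the 64 s allowed.

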